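# Free the stuck vial from the heater block

## Task

The sample vial with the red dot on its cap has seized in the metal block of the dry-block heater. Work it loose by twisting it back and forth while drawing it up gently - a straight pull only brings the loose block up with it, and the block must stay down in the heater - then stand the vial upright in the steel tray and let go. Leave the green-dot vial in its well.

Things in the scene. Friction and masses are not known exactly. Their poses are not given: they have to be found in the camera images.
- vial_red: the seized glass vial: cylinder, 27 mm diameter, 72 mm tall, 100 g, white cap (rigid with it) with a red dot on top. Origin at the centre of its underside, z up its axis. It is in a 32 mm deep well, its upper 40 mm above the block. Free after 14 mm of lift, out after 32 mm. Draw about 3 mm up per 0.8 rad of turning (0.4 rad either side suffices); grip firmly (40 N) across the block's narrow side
- vial_green: bystander: the same kind of vial with a green dot on its white cap, in the block's other well. Origin at the centre of its underside. Which well holds which vial varies. Both are clamped by rubber nubs low in the wells: about 22 N of friction against a straight pull, 0.3 N m against twisting; while a vial turns, little of that friction acts against a slow pull
- block: aluminium block, 62 (x) by 142 (y) by 46 mm, 0.9 kg, wells at y = +37 and -37 mm. Origin at the centre of its underside, 12 mm above the worktop. It stands with 2.25 mm play each side in the 30 mm deep recess of the fixed white heater, which keeps it from turning. The heater has the same yaw, is 100 by 180 mm, its rim 42 mm high, with a lower grey control strip on the block's -x side
- tray: shallow square steel tray, fixed, 110 by 110 mm outside, 14 mm high, walls and floor 3 mm thick. Origin at the centre of its underside, so the floor inside is 3 mm above it
Not all that is in view belongs to the job. Leave any pink look-alike of the vial_red alone. Of the things that look like the tray, the larger one is meant.

How it is judged:
On the way:
1. the red-dot vial is out of its well while the block is down in the heater (z of vial_red in the frame of block above 0.05 m and height (world z) of block below 0.018 m), for 0.1 s.
At the end, for the whole second after the job is handed in: The red-dot vial stands released and at rest on the tray's floor, upright within 0.15 rad, its origin within 50 mm of the tray's centre in x and y; the block is in the heater (underside below z = 18 mm, level within 0.1 rad); the green-dot vial is raised less than 10 mm in its well (x of vial_red in the frame of tray between -0.05 and 0.05 m and y of vial_red in the frame of tray between -0.05 and 0.05 m and z of vial_red in the frame of tray below 0.008 m and angle between vial_red's own z axis and vertical below 0.15 rad and linear speed of vial_red below 0.03 m/s and height (world z) of block below 0.018 m and angle between block's own z axis and vertical below 0.1 rad and z of vial_green in the frame of block below 0.024 m); the robot touches nothing.
It fails at once if the block is pulled up by 15 mm or more in the heater (height (world z) of block above 0.027 m).
It fails at once if the green-dot vial is pulled up in its well by 10 mm or more (z of vial_green in the frame of block above 0.024 m).
It also fails if it takes over 51 s, if anything falls off the work surface, if the arm or the gripper's body presses on something with over 40 N, if the wrist force passes 120 N, or if a joint passes its speed limit or range.

## Robot

A 6-joint arm with a two-finger parallel gripper is mounted at the origin on a cart in front of the work surface, level with it; the furniture and walls round the work are solid. World frame = base frame: x ahead of the robot, y to its left, z up, the work surface at z = 0. Lengths are in m, angles in rad, forces in N, time in s.
With the tool pointing down it reaches from about 0.375 to 0.975 m from the base axis. Payload 3.8 kg.
Tool frame: the origin (TCP) lies on the centre line of the jaws, within the pads' length; the fingertips stand 14 mm ahead of it and the grasp point (between the pads) lies 5 mm behind it; z points along the fingers, y is the line along which they close (so a half turn about z gives the same grasp; the last joint's range is limited). The gripper opens to 85 mm and grips with 20 to 120 N. Pads are 22 mm wide; open, the fingers measure 114 mm over their backs; the gripper's body (76 mm by 85 mm) begins 54 mm behind the grasp point. The pads swing forward as they close: fully open they stand 13 mm farther back than shut.
Start: joints at [-0.037, 0.264, 1.604, -0, 1.274, -0.037], TCP at [0.675, -0, 0.245] pointing down, gripper open.
Joint ranges: [-2.63, 2.63], [-0.94, 2.18], [0.31, 2.57], [-1.31, 4.45], [0, 2.66], [-2.55, 2.55]. Speed limits (rad/s): [2.57, 2.57, 3.14, 3.14, 3.14, 3.14].

## Interface

Orientations are given as a rotation vector (axis times angle).
In Python, from bench import arm gives the robot as it stands.
- The arm moves only by the tool arm_command, never from a script. Its argument "commands" is a list that holds one entry, the list of rows, each a list of 7 numbers: the shift along the tool's x, y, z normalised to -1 to 1, where 1 is 50 mm, then the turn, a rotation vector about the tool's x, y, z normalised to -1 to 1, where 1 is 5 degrees, then the opening, from -1 (shut) to 1 (fully open). In form: [[[dx, dy, dz, ax, ay, az, fingers], ...]]. A call has 1 to 5 rows; each row shifts and turns the commanded pose from where the row before left it, along the tool's axes as they then stand; what a row does not reach is not made up. A row lasts 1/10 s, in which the tool goes at most 50 mm and 8.59 degrees, less where a joint would pass 70% of its speed; a pose out of reach is approached as far as the arm can. A call with a number of a shift or a turn outside -1 to 1 is refused whole. A call with a gripper value outside its range is refused whole. The fingers move at their own pace and stop on an object; the grip force is fixed at half the most. Time passes only in rows, so rows that do not move let the fingers close. It gives the time, the measured TCP pose, the force, the opening and the grip force at its end, in the units of the state.
- arm.get_obs(): the state, without advancing time (a new reading comes with each control period).
- arm.read_camera(name): name is "scene" or "side" or "wrist"; returns the picture (400x640x3 uint8, red, green, blue); there is no depth.
- arm.calibration(name): a dict with "fx", "fy", "cx", "cy" (pixels), "origin" and "orientation" of the camera in the world; the wrist camera has in their place "T_tool_cam" (4x4, takes a point from camera to tool coordinates, whose origin is the TCP and whose axes are the flange's). Camera axes: x right, y up, looking along -z (the intrinsics and any distortion apply to the point x, -y, -z); pixel columns grow to the right and rows downward; lengths in m; the calibration is good to about 2 mm. The wrist camera is an equidistant fisheye: a pixel r from the principal point sees the ray r / f radians off the axis. A picture is of the moment at which its call begins: read the wrist's pose just before it. calibration takes no time and is no camera call.
- arm.close_job(): hands the job in; it is judged then, once.
Trained networks look in the newest picture that a camera, given by its name, has taken for a name from the list of things; names that differ only in an ending like _2 or _b are one class to them, and where a whole thing is asked for, a point or a joint stands for the part that bears it (a point fixed in the world has none). Each returns a list of dicts, best first, with "confidence" (0 to 1); they miss things now and then, are a little off and sometimes report something else, mostly with a low value. They report only what shows in the picture. A call takes as long as a camera call. They do not tell look-alikes from the thing itself.
- arm.search_frame(camera, thing): "position" ([column, row] in pixels, amid what is visible of it).
- arm.regions_of(camera, thing): "pixels" (400x640 bool, what is visible of it) and "position" ([column, row] in pixels, amid what is visible of it).
- arm.place_of(camera, thing): "position" ([column, row] in pixels: a listed point, or the origin of a listed thing).
The state is a dict: "time_s": time; "joints": joint angles; "joint_velocities": joint speeds; "effort": joint torques, N m; "ee_pos": TCP position; "orientation": TCP orientation; "force": force on the tool from outside, world axes, zero at the start; "wrist_torque": the same for the moment, N m; "gripper_width": finger opening in m; "gripper_force": force on a finger pad.
Only numpy, scipy, OpenCV 4.12 (cv2) and the standard library are available. Lean on these libraries where they do the work, as an engineer would, in place of code of your own. Each camera call takes 0.05 s, during which the arm holds its last target. There are 200 camera calls.

## Working session

There is one attempt and no reset: what is moved stays moved. The work goes in short steps, Python scripts to look and compute and a tool call to move; the robot and the scene stay as the last step left them, time stands still between calls to the robot, and variables do not carry over. Pictures are saved under pics/ and viewed, at most 11 in all, crops included, and the job is handed in when it is done.

Besides the shell and the picture viewer there is one more tool, called after ">>>" by a JSON object that holds its "method" and its "body", one argument or row to a line. arm_command: Moves the arm, as the interface text tells. Scaled input: -1 to 1 covers 50 mm each way for a shift and 5 degrees each way for a turn. Its arguments: {"type":"object","properties":{"commands":{"type":"array"}},"required":["commands"]}

```bash
mkdir -p pics; cat > h.py <<'E'
import numpy as np, cv2
from scipy.spatial.transform import Rotation as R
from bench import arm
def rot(o):
    o=np.array(o,float)
    return o if o.shape==(3,3) else (R.from_rotvec(o).as_matrix() if o.size==3 else R.from_quat(o).as_matrix())
def ray(name,p):
    c=arm.calibration(name); u=(p[0]-c["cx"])/c["fx"]; v=(p[1]-c["cy"])/c["fy"]
    if "T_tool_cam" in c:
        th=np.hypot(u,v); s=np.sin(th)/th if th>1e-9 else 1
        d=np.array([u*s,-v*s,-np.cos(th)]); T=np.array(c["T_tool_cam"]); o=arm.get_obs()
        Rt=rot(o["orientation"]); return np.array(o["ee_pos"])+Rt@T[:3,3], Rt@T[:3,:3]@d
    return np.array(c["origin"]), rot(c["orientation"])@np.array([u,-v,-1])
def at(name,p,z):
    o,d=ray(name,p); return o+d*(z-o[2])/d[2]
E
python3 - <<'E'
from h import *
for n in ["scene","side","wrist"]:
    im=arm.read_camera(n); cv2.imwrite(f"pics/{n}0.png",im[:,:,::-1])
    c=arm.calibration(n); print(n,c)
    for t in ["vial_red","vial_green","block","tray"]:
        for f in ["search_frame","place_of"]:
            if n=="wrist" or f=="search_frame" or 1:
                print(n,t,f,[(np.round(r["position"]).tolist(),round(r["confidence"],2)) for r in getattr(arm,f)(n,t)])
print(arm.get_obs())
E
```

```text
scene {'fx': 361.17441516635273, 'fy': 361.17441516635273, 'cx': 317.22438983333444, 'cy': 197.35717838335682, 'origin': array([ 0.0075373 , -0.70593049,  0.51332117]), 'orientation': array([ 1.02304065, -0.33903116, -0.61125558])}
scene vial_red search_frame [([296.0, 196.0], 0.62)]
scene vial_red place_of [([295.0, 209.0], 0.79), ([274.0, 184.0], 0.59)]
scene vial_green search_frame [([266.0, 161.0], 0.62)]
scene vial_green place_of [([267.0, 175.0], 0.62)]
scene block search_frame [([268.0, 184.0], 0.91)]
scene block place_of [([270.0, 187.0], 0.69)]
scene tray search_frame [([358.0, 224.0], 0.75), ([408.0, 263.0], 0.56)]
scene tray place_of [([353.0, 229.0], 0.6), ([407.0, 265.0], 0.57)]
side {'fx': 386.16626064125336, 'fy': 386.16626064125336, 'cx': 318.77948481799865, 'cy': 200.2452900068727, 'origin': array([0.31448536, 0.73187419, 0.47882976]), 'orientation': array([ 0.18836327, -1.49058482, -2.53848784])}
side vial_red search_frame [([324.0, 205.0], 0.84), ([311.0, 220.0], 0.65)]
side vial_red place_of [([314.0, 240.0], 0.71), ([324.0, 221.0], 0.71)]
side vial_green search_f
[... 1204 characters left out ...]
': 1.35, 'joints': array([-3.68843923e-02,  2.63883196e-01,  1.60403232e+00, -2.90160454e-05,
        1.27370767e+00, -3.68969500e-02]), 'joint_velocities': array([ 0.00075253,  0.00069816, -0.00209841,  0.00107247, -0.00048718,
       -0.00039343]), 'effort': array([-1.04621136e-03, -5.15054941e+01, -3.67715979e+01, -3.65433243e-04,
        8.04830397e-04, -2.30397819e-05]), 'ee_pos': array([6.74975957e-01, 3.08357445e-07, 2.45273571e-01]), 'orientation': array([-2.22141562e+00, -2.22146239e+00,  6.45687119e-05]), 'force': array([ 0.20218544, -0.14943052,  0.37683568]), 'wrist_torque': array([ 0.00183174, -0.02239856,  0.00732508]), 'gripper_force': 0.0, 'gripper_width': 0.0853227129135727}
```

```bash
python3 -c "
import cv2,numpy as np
a=[cv2.imread(f'pics/{n}0.png') for n in ['scene','side','wrist']]
b=np.zeros((400,640,3),np.uint8)
cv2.imwrite('pics/sw.png',cv2.resize(np.vstack([a[0],a[2]]),(480,600)))"
```

```text
(no output)
```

View pics/scene0.png

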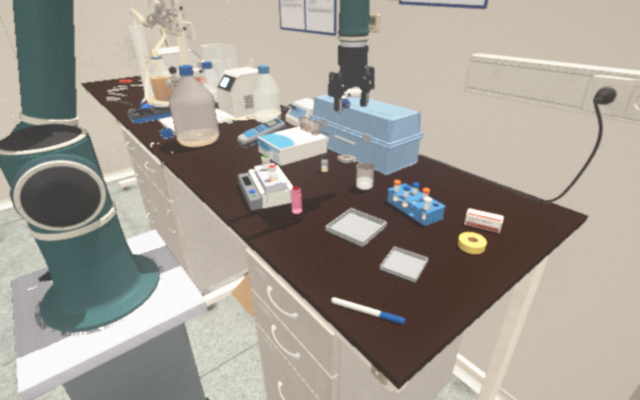

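View pics/wrist0.png

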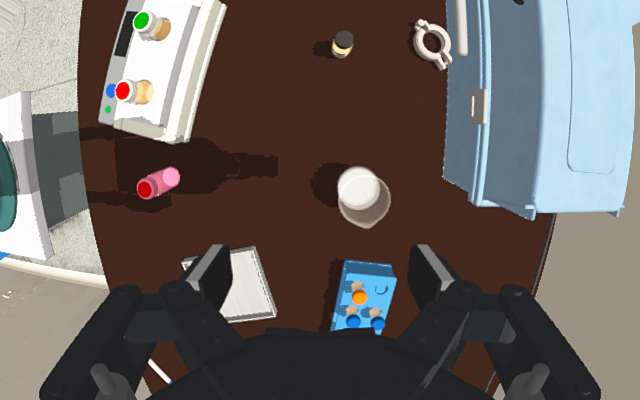

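The wrist view shows the red-dot vial in the block at (123,91), green-dot at (142,21), and a pink look-alike with a red dot standing free at (145,188). The larger tray is at (230,287) in wrist and (357,227) in scene; the small one is at (405,264) in scene.

```bash
python3 - <<'E'
from h import *
def blobs(n,im):
    f=im.astype(int);r,g,b=f[...,0],f[...,1],f[...,2]
    out={}
    for k,m in dict(red=(r>150)&(g<60)&(b<70),green=(g>110)&(r<80)&(b<80)).items():
        N,l,s,c=cv2.connectedComponentsWithStats(m.astype(np.uint8))
        out[k]=[(c[i].round(1).tolist(),int(s[i,4])) for i in range(1,N) if s[i,4]>4]
    return out
for n in ["wrist","scene","side"]:
    im=cv2.imread(f"pics/{n}0.png")[:,:,::-1]
    for k,v in blobs(n,im).items():
        for c,a in v: print(n,k,c,a,at(n,c,.098).round(4))
for n,p in [("scene",(357,226)),("wrist",(235,285)),("side",(310,188)),("side",(333,164)),("scene",(405,264))]: print(n,p,at(n,p,.005).round(3))
# tray masks
for n in ["scene","side"]:
    arm.read_camera(n)
    for r in arm.regions_of(n,"tray"):
        m=r["pixels"].astype(np.uint8); print(n,np.round(r["position"]),m.sum())
        c=max(cv2.findContours(m,0,2)[0],key=cv2.contourArea)
        pts=np.array([at(n,p[0],.014)[:2] for p in c],np.float32); print(cv2.minAreaRect(pts))
w=cv2.imread("pics/wrist0.png")[0:220,80:240]; s=cv2.imread("pics/side0.png")[150:290,240:400]
cv2.imwrite("pics/crop.png",np.hstack([cv2.resize(w,(400,550)),cv2.resize(s,(400,350)) if 0 else cv2.copyMakeBorder(cv2.resize(s,(400,350)),0,200,0,0,0)]))
E
```

```text
wrist red [122.2, 90.3] 170 [0.4763 0.1052 0.098 ]
wrist red [144.0, 189.2] 163 [0.4952 0.002  0.098 ]
wrist green [141.1, 20.3] 175 [0.498  0.1756 0.098 ]
wrist green [107.4, 109.3] 14 [0.4553 0.0881 0.098 ]
side red [325.3, 196.0] 18 [0.4662 0.0456 0.098 ]
side red [314.5, 209.2] 24 [0.4753 0.1027 0.098 ]
side green [293.4, 227.8] 37 [0.4968 0.1749 0.098 ]
scene (357, 226) [ 0.547 -0.17   0.005]
wrist (235, 285) [ 0.555 -0.16   0.005]
side (310, 188) [ 0.553 -0.157  0.005]
side (333, 164) [ 0.524 -0.326  0.005]
scene (405, 264) [ 0.525 -0.341  0.005]
scene [355. 227.] 1344
((0.5371845960617065, -0.17608413100242615), (0.12785083055496216, 0.11825953423976898), 12.822874069213867)
scene [407. 264.] 1073
((0.5161594152450562, -0.34415799379348755), (0.09314145147800446, 0.08120686560869217), 19.689809799194336)
side [312. 188.] 863
((0.5413755774497986, -0.1514359712600708), (0.10737204551696777, 0.12794186174869537), 11.669540405273438)
side [334. 165.] 319
((0.5235010385513306, -0.30884864926338196), (0.07660330832004547, 0.09290264546871185), 18.869956970214844)
side [294. 239.] 337
((0.5249780416488647, 0.08913463354110718), (0.02900576777756214, 0.09353723376989365), 17.296405792236328)
```

View pics/crop.png

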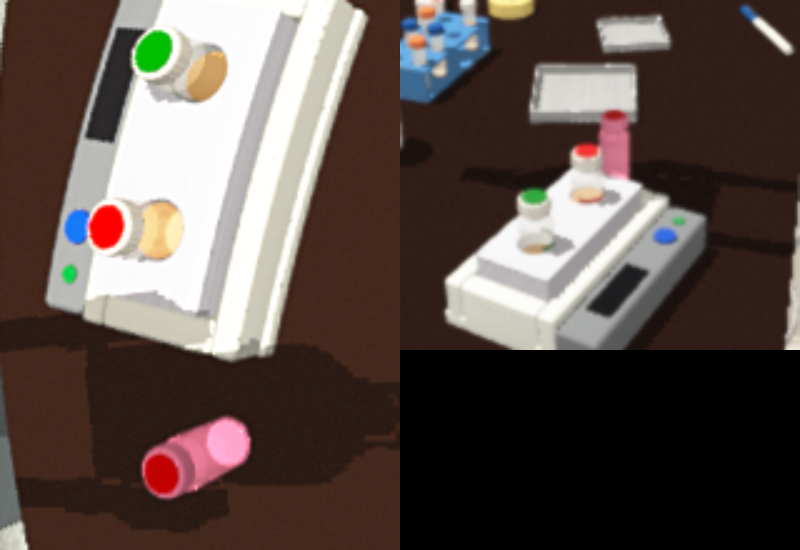

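The crop confirms it. The white-capped red-dot vial is in the block's near well at wrist (122,90); the pink body with a red cap beside it at (144,189) is the decoy. I'll move above the vial now.

>>> {"method": "arm_command", "body": {
  "commands": [
    [[0.4, -0.8, 0.1, 0, 0, 0, 1], [0.4, -0.8, 0.1, 0, 0, 0, 1], [0.4, -0.8, 0.1, 0, 0, 0, 1], [0.4, -0.8, 0.1, 0, 0, 0, 1], [0.4, -0.8, 0.1, 0, 0, 0, 1]]
  ]
}}

```text
time_s: 2.05
ee_pos: [0.4734, 0.1005, 0.2201]
orientation: [2.222, 2.221, 0.001]
force: [0.5, 0.5, 1.0]
gripper_width: 0.0851
gripper_force: 0.0
```

>>> {"method": "arm_command", "body": {
  "commands": [
    [[0, 0, 0, 0, 0, 0.85, 1], [0, 0, 0, 0, 0, 0.85, 1], [0, 0, 0, 0, 0, 0.85, 1], [0, 0, 0, 0, 0, 0.85, 1], [0, 0, 0, 0, 0, 0, 1]]
  ]
}}

```text
time_s: 2.55
ee_pos: [0.475, 0.1001, 0.2205]
orientation: [2.525, 1.868, 0.001]
force: [-0.3, -0.2, 0.4]
gripper_width: 0.0858
gripper_force: 0.0
```

```bash
cat > look.py <<'E'
from h import *
def look(name,z=.098,n="wrist"):
    o=arm.get_obs(); im=arm.read_camera(n); cv2.imwrite(f"pics/{name}.png",im[:,:,::-1])
    f=im.astype(int);r,g,b=f[...,0],f[...,1],f[...,2]
    print(o["time_s"],o["ee_pos"].round(4),rot(o["orientation"]).round(3).tolist(),o["force"].round(1),o["gripper_width"])
    Rt=rot(o["orientation"]); res={}
    for k,m in dict(red=(r>150)&(g<60)&(b<70),green=(g>110)&(r<80)&(b<80)).items():
        N,l,s,c=cv2.connectedComponentsWithStats(m.astype(np.uint8))
        for i in range(1,N):
            if s[i,4]>40:
                w=at(n,c[i],z); print(k,c[i].round(1),s[i,4],w.round(4),"tool:",(Rt.T@(w-o["ee_pos"])).round(4))
E
python3 -c "
from look import *
look('w1')
print(arm.get_obs()['joints'].round(2))
for r in arm.regions_of('wrist','block')[:1]:
    m=r['pixels'].astype(np.uint8); c=max(cv2.findContours(m,0,2)[0],key=cv2.contourArea)
    print(cv2.minAreaRect(np.array([at('wrist',p[0],.058)[:2] for p in c],np.float32)))
"
```

```text
2.55 [0.475  0.1001 0.2205] [[0.292, 0.956, 0.001], [0.956, -0.292, 0.0], [0.0, 0.0, -1.0]] [-0.3 -0.2  0.4] 0.08582388399586072
red [318.5 191.1] 336 [0.4756 0.1053 0.098 ] tool: [ 0.0052 -0.001   0.1225]
red [351.8 282.9] 200 [0.4795 0.012  0.098 ] tool: [-0.0829  0.03    0.1225]
green [318.5 101.3] 378 [0.4971 0.1759 0.098 ] tool: [ 0.0789 -0.0011  0.1225]
[ 0.16 -0.08  2.03 -0.    1.2   0.45]
```

View pics/w1.png

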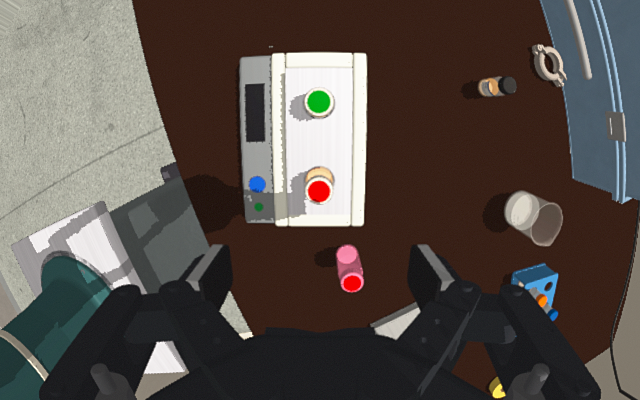

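Tool and block are aligned: red dot at (318,191), green at (318,101), pink decoy at (350,270). I'll descend over the red vial and grip.

>>> {"method": "arm_command", "body": {
  "commands": [
    [[0.1, -0.02, 0.6, 0, 0, 0, 1], [0, 0, 0.6, 0, 0, 0, 1], [0, 0, 0.6, 0, 0, 0, 1], [0, 0, 0.5, 0, 0, 0, 1], [0, 0, 0.3, 0, 0, 0, 1]]
  ]
}}

```text
time_s: 3.15
ee_pos: [0.474, 0.1048, 0.088]
orientation: [-2.523, -1.87, 0.005]
force: [0.9, 0.5, -0.9]
gripper_width: 0.0852
gripper_force: 0.0
```

>>> {"method": "arm_command", "body": {
  "commands": [
    [[0, 0, 0.2, 0, 0, 0, 1], [0, 0, 0.05, 0, 0, 0, 1], [0, 0, 0, 0, 0, 0, 1]]
  ]
}}

```text
time_s: 3.45
ee_pos: [0.4758, 0.1051, 0.078]
orientation: [2.525, 1.869, 0.0]
force: [-0.4, 0.5, 0.4]
gripper_width: 0.0849
gripper_force: 0.0
```

>>> {"method": "arm_command", "body": {
  "commands": [
    [[0, 0, 0, 0, 0, 0, -1], [0, 0, 0, 0, 0, 0, -1], [0, 0, 0, 0, 0, 0, -1], [0, 0, 0, 0, 0, 0, -1], [0, 0, 0, 0, 0, 0, -1]]
  ]
}}

```text
time_s: 3.95
ee_pos: [0.4759, 0.1052, 0.0785]
orientation: [2.525, 1.869, 0.001]
force: [-0.4, -0.4, 4.6]
gripper_width: 0.0254
gripper_force: 58.8
```

>>> {"method": "arm_command", "body": {
  "commands": [
    [[0, 0, 0, 0, 0, 0, -1], [0, 0, 0, 0, 0, 0, -1], [0, 0, 0, 0, 0, 0, -1], [0, 0, 0, 0, 0, 0, -1], [0, 0, 0, 0, 0, 0, -1]]
  ]
}}

```text
time_s: 4.45
ee_pos: [0.4759, 0.1052, 0.0785]
orientation: [2.525, 1.869, 0.001]
force: [-2.1, 0.3, 6.8]
gripper_width: 0.0257
gripper_force: 58.9
```

```bash
python3 -c "
from look import *
look('w2')
im=arm.read_camera('side')[:,:,::-1]; cv2.imwrite('pics/s2.png',cv2.resize(im[150:290,220:420],(800,560)))
o=arm.get_obs();print(o['joints'].round(2),o['gripper_force'])
"
```

```text
4.45 [0.4759 0.1052 0.0785] [[0.292, 0.956, 0.001], [0.956, -0.292, 0.0], [0.0, 0.001, -1.0]] [-2.1  0.3  6.8] 0.0257134686324899
green [318.9  98.1] 2196 [0.4971 0.1757 0.098 ] tool: [ 0.0737 -0.0003 -0.0194]
[0.17 0.08 2.15 0.   0.91 0.46] 58.922531604766846
```

View pics/s2.png

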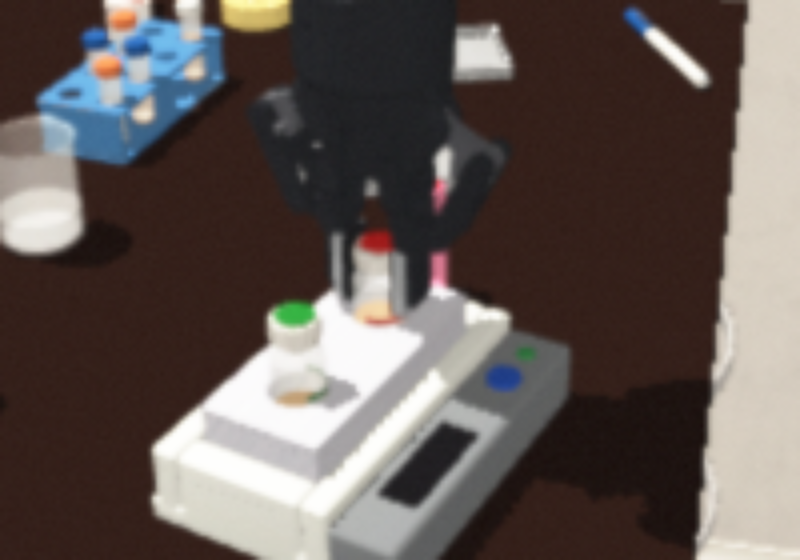

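>>> {"method": "arm_command", "body": {
  "commands": [
    [[0, 0, 0, 0, 0, 1, -1], [0, 0, -0.006, 0, 0, 1, -1], [0, 0, -0.006, 0, 0, 1, -1], [0, 0, -0.006, 0, 0, 1, -1], [0, 0, -0.006, 0, 0, 1, -1]]
  ]
}}

```text
time_s: 5.05
ee_pos: [0.4751, 0.1051, 0.0786]
orientation: [-2.872, -1.274, 0.001]
force: [0.1, 1.4, -1.7]
gripper_width: 0.0256
gripper_force: 58.9
```

>>> {"method": "arm_command", "body": {
  "commands": [
    [[0, 0, 0, 0, 0, -1, -1], [0, 0, -0.006, 0, 0, -1, -1], [0, 0, -0.006, 0, 0, -1, -1], [0, 0, -0.006, 0, 0, -1, -1], [0, 0, -0.006, 0, 0, -1, -1]]
  ]
}}

```text
time_s: 5.55
ee_pos: [0.4755, 0.105, 0.0794]
orientation: [2.523, 1.872, 0.0]
force: [1.7, -0.9, -3.9]
gripper_width: 0.0255
gripper_force: 59.3
```

```bash
python3 -c "
from look import *
look('w3')
o=arm.get_obs();print(o['joints'].round(2),o['wrist_torque'])
"
```

```text
5.55 [0.4755 0.105  0.0794] [[0.29, 0.957, 0.0], [0.957, -0.29, 0.0], [0.0, 0.0, -1.0]] [ 1.7 -0.9 -3.9] 0.025466194106715925
green [315.4  98. ] 2146 [0.4952 0.1761 0.098 ] tool: [ 0.0738 -0.0017 -0.0186]
[ 0.17  0.08  2.15 -0.    0.91  0.46] [ 0.10618515 -0.32418647  0.07360473]
```

>>> {"method": "arm_command", "body": {
  "commands": [
    [[0, 0, -0.006, 0, 0, -1, -1], [0, 0, -0.007, 0, 0, -1, -1], [0, 0, -0.007, 0, 0, -1, -1], [0, 0, -0.007, 0, 0, -1, -1], [0, 0, -0.007, 0, 0, -1, -1]]
  ]
}}

```text
time_s: 6.1
ee_pos: [0.4752, 0.105, 0.081]
orientation: [-2.059, -2.372, 0.0]
force: [1.9, 0.9, -5.7]
gripper_width: 0.0258
gripper_force: 59.4
```

>>> {"method": "arm_command", "body": {
  "commands": [
    [[0, 0, 0, 0, 0, 1, -1], [0, 0, -0.007, 0, 0, 1, -1], [0, 0, -0.007, 0, 0, 1, -1], [0, 0, -0.007, 0, 0, 1, -1], [0, 0, -0.007, 0, 0, 1, -1]]
  ]
}}

```text
time_s: 6.6
ee_pos: [0.4744, 0.105, 0.0821]
orientation: [-2.529, -1.863, 0.003]
force: [0.5, 1.3, -5.1]
gripper_width: 0.0255
gripper_force: 59.5
```

>>> {"method": "arm_command", "body": {
  "commands": [
    [[0, 0, -0.007, 0, 0, 1, -1], [0, 0, -0.007, 0, 0, 1, -1], [0, 0, -0.007, 0, 0, 1, -1], [0, 0, -0.007, 0, 0, 1, -1], [0, 0, -0.007, 0, 0, 1, -1]]
  ]
}}

```text
time_s: 7.1
ee_pos: [0.4745, 0.1049, 0.0838]
orientation: [-2.873, -1.272, 0.003]
force: [0.5, -0.6, -5.0]
gripper_width: 0.0254
gripper_force: 59.4
```

>>> {"method": "arm_command", "body": {
  "commands": [
    [[0, 0, 0, 0, 0, -1, -1], [0, 0, -0.007, 0, 0, -1, -1], [0, 0, -0.007, 0, 0, -1, -1], [0, 0, -0.007, 0, 0, -1, -1], [0, 0, -0.007, 0, 0, -1, -1]]
  ]
}}

```text
time_s: 7.6
ee_pos: [0.475, 0.105, 0.0855]
orientation: [-2.524, -1.87, 0.001]
force: [1.8, 0.1, -5.5]
gripper_width: 0.0257
gripper_force: 59.4
```

```bash
python3 -c "
from look import *
look('w4')
im=arm.read_camera('side')[:,:,::-1]; cv2.imwrite('pics/s4.png',cv2.resize(im[150:290,220:420],(800,560)))
a=cv2.imread('pics/side0.png')[150:290,220:420]
cv2.imwrite('pics/s4.png',np.hstack([cv2.resize(a[50:,:130],(400,277)),cv2.resize(im[200:290,220:350],(400,277))]))
o=arm.get_obs();print(o['joints'].round(2),o['wrist_torque'])
"
```

```text
7.6 [0.475  0.105  0.0855] [[0.291, 0.957, -0.001], [0.957, -0.291, 0.0], [-0.0, -0.001, -1.0]] [ 1.8  0.1 -5.5] 0.025736147864689498
green [316.   98.9] 1921 [0.4949 0.176  0.098 ] tool: [ 0.0738 -0.0017 -0.0125]
[ 0.17  0.07  2.15 -0.    0.92  0.46] [ 0.09471153 -0.08645116  0.14264454]
```

View pics/s4.png

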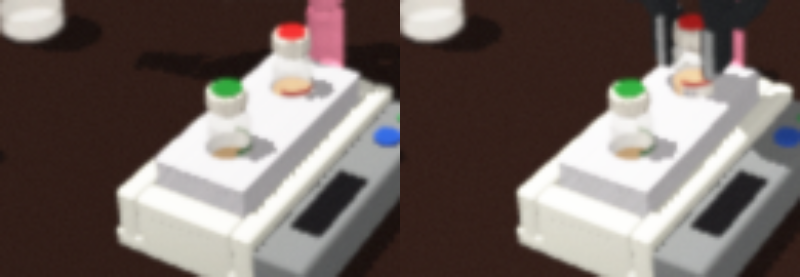

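Block and green vial are unchanged next to the first view (green at about (628,90) in the crop), and the red vial has risen. I'll keep twisting.

>>> {"method": "arm_command", "body": {
  "commands": [
    [[0, 0, -0.007, 0, 0, -1, -1], [0, 0, -0.007, 0, 0, -1, -1], [0, 0, -0.007, 0, 0, -1, -1], [0, 0, -0.007, 0, 0, -1, -1], [0, 0, -0.007, 0, 0, -1, -1]]
  ]
}}

```text
time_s: 8.2
ee_pos: [0.475, 0.105, 0.0874]
orientation: [-2.061, -2.37, 0.001]
force: [0.9, 0.2, -4.8]
gripper_width: 0.0253
gripper_force: 59.4
```

>>> {"method": "arm_command", "body": {
  "commands": [
    [[0, 0, 0, 0, 0, 1, -1], [0, 0, -0.007, 0, 0, 1, -1], [0, 0, -0.007, 0, 0, 1, -1], [0, 0, -0.007, 0, 0, 1, -1], [0, 0, -0.007, 0, 0, 1, -1]]
  ]
}}

```text
time_s: 8.7
ee_pos: [0.4743, 0.105, 0.0886]
orientation: [-2.53, -1.86, 0.003]
force: [0.4, 0.8, -4.6]
gripper_width: 0.0255
gripper_force: 59.5
```

>>> {"method": "arm_command", "body": {
  "commands": [
    [[0, 0, -0.007, 0, 0, 1, -1], [0, 0, -0.007, 0, 0, 1, -1], [0, 0, -0.007, 0, 0, 1, -1], [0, 0, -0.007, 0, 0, 1, -1], [0, 0, -0.007, 0, 0, 1, -1]]
  ]
}}

```text
time_s: 9.2
ee_pos: [0.4745, 0.1049, 0.0904]
orientation: [-2.874, -1.269, 0.003]
force: [1.0, -0.1, -6.2]
gripper_width: 0.0255
gripper_force: 59.5
```

>>> {"method": "arm_command", "body": {
  "commands": [
    [[0, 0, 0, 0, 0, -1, -1], [0, 0, -0.007, 0, 0, -1, -1], [0, 0, -0.007, 0, 0, -1, -1], [0, 0, -0.007, 0, 0, -1, -1], [0, 0, -0.007, 0, 0, -1, -1]]
  ]
}}

```text
time_s: 9.7
ee_pos: [0.4751, 0.1049, 0.0921]
orientation: [-2.525, -1.868, 0.001]
force: [0.9, 0.5, -5.3]
gripper_width: 0.0255
gripper_force: 59.4
```

>>> {"method": "arm_command", "body": {
  "commands": [
    [[0, 0, -0.007, 0, 0, -1, -1], [0, 0, -0.007, 0, 0, -1, -1], [0, 0, -0.007, 0, 0, -1, -1], [0, 0, -0.007, 0, 0, -1, -1], [0, 0, -0.007, 0, 0, -1, -1]]
  ]
}}

```text
time_s: 10.2
ee_pos: [0.4762, 0.105, 0.0959]
orientation: [2.06, 2.371, 0.001]
force: [-1.6, -1.0, 5.6]
gripper_width: 0.0257
gripper_force: 60.7
```

>>> {"method": "arm_command", "body": {
  "commands": [
    [[0, 0, 0, 0, 0, 1, -1], [0, 0, -0.007, 0, 0, 1, -1], [0, 0, -0.007, 0, 0, 1, -1], [0, 0, -0.007, 0, 0, 1, -1], [0, 0, -0.007, 0, 0, 1, -1]]
  ]
}}

```text
time_s: 10.7
ee_pos: [0.4755, 0.1051, 0.0963]
orientation: [2.532, 1.86, -0.0]
force: [-0.0, -0.8, -0.2]
gripper_width: 0.0254
gripper_force: 60.3
```

```bash
python3 -c "
from look import *
look('w5')
a=cv2.imread('pics/side0.png');im=arm.read_camera('side')[:,:,::-1]
cv2.imwrite('pics/s5.png',np.hstack([cv2.resize(a[190:290,220:350],(400,308)),cv2.resize(im[190:290,220:350],(400,308))]))
"
```

```text
10.7 [0.4755 0.1051 0.0963] [[0.299, 0.954, 0.0], [0.954, -0.299, -0.0], [-0.0, 0.0, -1.0]] [-0.  -0.8 -0.2] 0.02539873003655761
green [315.1 101.1] 1602 [0.4958 0.1757 0.098 ] tool: [ 0.0735 -0.0017 -0.0018]
```

View pics/s5.png

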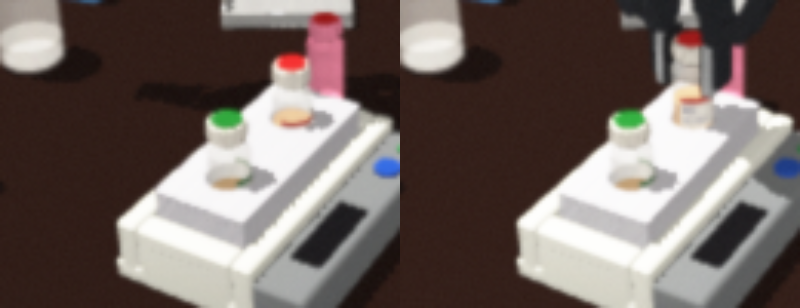

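The vial broke free: the force fell to 0 and the label is now above the block, while the block is still down. I'll lift slowly.

>>> {"method": "arm_command", "body": {
  "commands": [
    [[0, 0, -0.06, 0, 0, 0, -1], [0, 0, -0.06, 0, 0, 0, -1], [0, 0, -0.06, 0, 0, 0, -1], [0, 0, -0.06, 0, 0, 0, -1], [0, 0, -0.06, 0, 0, 0, -1]]
  ]
}}

```text
time_s: 11.3
ee_pos: [0.4756, 0.1051, 0.1112]
orientation: [2.525, 1.869, 0.0]
force: [0.5, 0.1, -2.0]
gripper_width: 0.0253
gripper_force: 60.1
```

>>> {"method": "arm_command", "body": {
  "commands": [
    [[0, 0, -0.1, 0, 0, 0, -1], [0, 0, -0.1, 0, 0, 0, -1], [0, 0, -0.1, 0, 0, 0, -1], [0, 0, -0.1, 0, 0, 0, -1], [0, 0, -0.1, 0, 0, 0, -1]]
  ]
}}

```text
time_s: 11.8
ee_pos: [0.4756, 0.1051, 0.1364]
orientation: [2.525, 1.869, 0.0]
force: [0.6, 0.8, -1.8]
gripper_width: 0.0255
gripper_force: 60.1
```

>>> {"method": "arm_command", "body": {
  "commands": [
    [[0, 0, -0.4, 0, 0, 0, -1], [0, 0, -0.4, 0, 0, 0, -1], [0, 0, -0.4, 0, 0, 0, -1], [0, 0, -0.4, 0, 0, 0, -1], [0, 0, -0.4, 0, 0, 0, -1]]
  ]
}}

```text
time_s: 12.3
ee_pos: [0.4753, 0.1051, 0.2369]
orientation: [2.525, 1.869, 0.0]
force: [-0.4, 0.1, -0.8]
gripper_width: 0.0255
gripper_force: 60.0
```

```bash
python3 -c "
from look import *
look('w6')
for n in ['scene','side']:
    im=arm.read_camera(n); cv2.imwrite(f'pics/{n}6.png',im[:,:,::-1])
    # blue-less grey tray corners: refine region
    for r in arm.regions_of(n,'tray')[:2]:
        m=r['pixels'].astype(np.uint8); ys,xs=np.nonzero(m)
        print(n,np.round(r['position']),[(int(xs[i]),int(ys[i])) for i in (xs.argmin(),xs.argmax(),ys.argmin(),ys.argmax())])
a=cv2.imread('pics/scene6.png')[190:260,310:430];b=cv2.imread('pics/side6.png')[130:240,260:380]
cv2.imwrite('pics/t6.png',np.vstack([cv2.resize(a,(480,280)),cv2.resize(b,(349,320)) if 0 else cv2.resize(b,(480,320))]))
"
```

```text
12.3 [0.4753 0.1051 0.2369] [[0.292, 0.956, 0.0], [0.956, -0.292, 0.0], [0.0, 0.0, -1.0]] [-0.4  0.1 -0.8] 0.02554491028476064
red [319.3 287.5] 1369 [0.4486 0.0098 0.098 ] tool: [-0.0989  0.0022  0.1389]
green [317.9 108.4] 333 [0.4985 0.1765 0.098 ] tool: [0.0751 0.0012 0.1389]
scene [404. 265.] [(380, 265), (427, 258), (394, 247), (414, 282)]
scene [356. 226.] [(326, 226), (387, 222), (350, 208), (361, 246)]
side [309. 186.] [(292, 189), (334, 194), (327, 175), (293, 198)]
side [336. 164.] [(320, 159), (347, 166), (327, 157), (328, 171)]
```

View pics/t6.png

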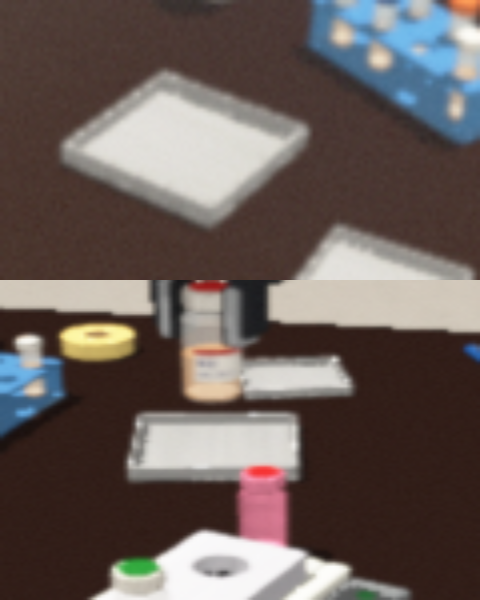

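Side view confirms the vial is out of its empty well with the block down. The tray's rim corners are clear in the scene crop.

```bash
python3 -c "
from look import *
for n,P in [('scene',[(325.5,227.5),(351.2,208),(387,222.5),(362.7,243.7)]),('side',[(294,175.7),(334.5,175.7),(335,195.3),(292.5,195.3)])]:
    Q=np.array([at(n,p,.014)[:2] for p in P]); print(n,Q.round(3).tolist(),Q.mean(0).round(4))
o=arm.get_obs(); Rt=rot(o['orientation'])
print(Rt.T@(np.array([.548,-.163,.2369])-o['ee_pos']),o['joints'].round(2))
# vial base
print(np.round([r['position'] for r in arm.place_of('side','vial_red')],0))
"
```

```text
scene [[0.473, -0.135], [0.585, -0.107], [0.606, -0.215], [0.497, -0.24]] [ 0.5403 -0.1742]
side [[0.611, -0.204], [0.5, -0.227], [0.476, -0.114], [0.582, -0.092]] [ 0.5424 -0.1596]
[-0.23490054  0.14820861 -0.0019392 ] [ 0.17 -0.09  2.01 -0.    1.23  0.46]
[[311. 167.]
 [323. 221.]]
```

>>> {"method": "arm_command", "body": {
  "commands": [
    [[-0.6, 0.3, 0, 0, 0, 0, -1], [-0.8, 0.5, 0, 0, 0, 0, -1], [-0.8, 0.5, 0, 0, 0, 0, -1], [-0.8, 0.5, 0, 0, 0, 0, -1], [-0.6, 0.4, 0, 0, 0, 0, -1]]
  ]
}}

```text
time_s: 13.1
ee_pos: [0.5274, -0.1015, 0.2341]
orientation: [-2.525, -1.867, 0.003]
force: [0.0, 0.8, -1.3]
gripper_width: 0.0255
gripper_force: 60.0
```

>>> {"method": "arm_command", "body": {
  "commands": [
    [[-0.4, 0.2, 0, 0, 0, 0, -1], [-0.4, 0.2, 0, 0, 0, 0, -1], [-0.3, 0.2, 0, 0, 0, 0, -1], [0, 0, 0, 0, 0, 0, -1], [0, 0, 0, 0, 0, 0, -1]]
  ]
}}

```text
time_s: 13.6
ee_pos: [0.5403, -0.1603, 0.2349]
orientation: [-2.524, -1.867, 0.001]
force: [1.4, -0.4, -0.4]
gripper_width: 0.0253
gripper_force: 60.0
```

```bash
python3 -c "
from look import *
look('w7')
for f in ['regions_of','place_of']:
  for r in getattr(arm,f)('wrist','tray'): print(f,np.round(r['position']),r['confidence'],at('wrist',r['position'],.003).round(4), r['pixels'].sum() if 'pixels' in r else '')
"
```

```text
13.6 [ 0.5403 -0.1603  0.2349] [[0.293, 0.956, -0.002], [0.956, -0.293, 0.001], [0.001, -0.002, -1.0]] [ 1.4 -0.4 -0.4] 0.02530168125789061
red [210.8  55.4] 240 [ 0.4854 -0.0124  0.098 ] tool: [ 0.1252 -0.0955  0.1372]
red [319.4 287.4] 1359 [ 0.5115 -0.2521  0.098 ] tool: [-0.0963 -0.0004  0.1368]
regions_of [340. 315.] 0.71 [ 0.5079 -0.362   0.003 ] 590
regions_of [332. 174.] 0.64 [ 0.5538 -0.1655  0.003 ] 7899
place_of [326. 176.] 0.83 [ 0.5467 -0.1657  0.003 ]
```

View pics/w7.png

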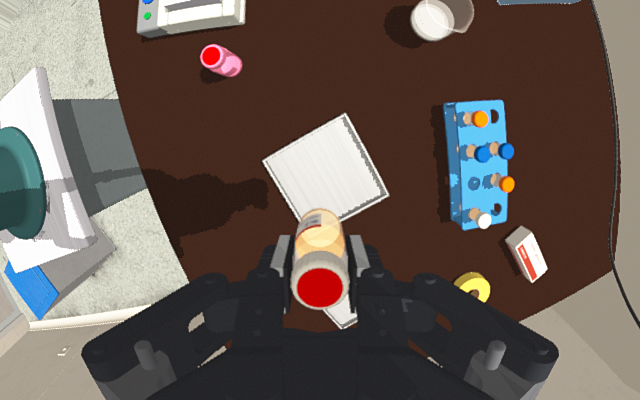

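The tray corners are (262,161), (346,114), (388,195), giving a centre near (325,177), about (0.546,−0.166). The TCP is 6–8 mm off that, so I'll correct and descend.

>>> {"method": "arm_command", "body": {
  "commands": [
    [[-0.1, 0.15, 0.6, 0, 0, 0, -1], [0, 0, 0.7, 0, 0, 0, -1], [0, 0, 0.7, 0, 0, 0, -1], [0, 0, 0.7, 0, 0, 0, -1], [0, 0, 0.4, 0, 0, 0, -1]]
  ]
}}

```text
time_s: 14.25
ee_pos: [0.5444, -0.1658, 0.0779]
orientation: [-2.521, -1.868, 0.004]
force: [-0.8, 0.2, -0.6]
gripper_width: 0.0252
gripper_force: 60.0
```

>>> {"method": "arm_command", "body": {
  "commands": [
    [[0, 0, 0.1, 0, 0, 0, -1], [0, 0, 0.06, 0, 0, 0, -1], [0, 0, 0, 0, 0, 0, -1], [0, 0, 0, 0, 0, 0, -1]]
  ]
}}

```text
time_s: 14.65
ee_pos: [0.5478, -0.1678, 0.0747]
orientation: [2.523, 1.868, 0.003]
force: [-0.2, -0.6, -0.4]
gripper_width: 0.0257
gripper_force: 60.0
```

```bash
python3 -c "
from look import *
look('w8')
b=arm.read_camera('side')[:,:,::-1]; a=arm.read_camera('scene')[:,:,::-1]
cv2.imwrite('pics/t8.png',np.vstack([cv2.resize(a[180:260,310:430],(450,300)),cv2.resize(b[130:210,260:380],(450,300))]))
"
```

```text
14.65 [ 0.5478 -0.1678  0.0747] [[0.292, 0.956, 0.003], [0.956, -0.292, -0.001], [-0.0, 0.003, -1.0]] [-0.2 -0.6 -0.4] 0.025678789132904046
red [95.8  8.7] 429 [ 0.4951 -0.0265  0.098 ] tool: [ 0.1197 -0.0916 -0.0236]
red [319.4 287.4] 1355 [ 0.5484 -0.165   0.098 ] tool: [ 0.0029 -0.0002 -0.0233]
```

View pics/t8.png

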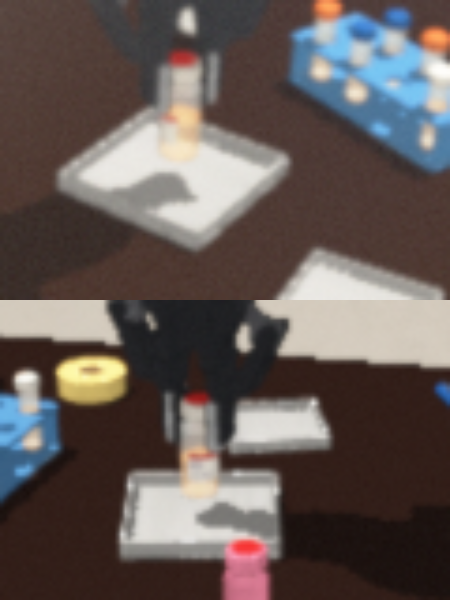

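The vial hangs upright above the middle of the tray. I'll lower it until it touches.

>>> {"method": "arm_command", "body": {
  "commands": [
    [[0, 0, 0.08, 0, 0, 0, -1], [0, 0, 0.08, 0, 0, 0, -1], [0, 0, 0.08, 0, 0, 0, -1], [0, 0, 0.04, 0, 0, 0, -1], [0, 0, 0.02, 0, 0, 0, -1]]
  ]
}}

```text
time_s: 15.3
ee_pos: [0.546, -0.1674, 0.0572]
orientation: [-2.525, -1.868, 0.001]
force: [0.1, -0.8, -1.3]
gripper_width: 0.0255
gripper_force: 60.0
```

>>> {"method": "arm_command", "body": {
  "commands": [
    [[0, 0, 0.02, 0, 0, 0, -1], [0, 0, 0.02, 0, 0, 0, -1], [0, 0, 0, 0, 0, 0, -1], [0, 0, 0, 0, 0, 0, -1]]
  ]
}}

```text
time_s: 15.7
ee_pos: [0.5465, -0.1676, 0.056]
orientation: [2.525, 1.869, 0.0]
force: [-0.0, -0.4, -1.4]
gripper_width: 0.0251
gripper_force: 60.0
```

>>> {"method": "arm_command", "body": {
  "commands": [
    [[0, 0, 0.015, 0, 0, 0, -1], [0, 0, 0, 0, 0, 0, -1]]
  ]
}}

```text
time_s: 15.9
ee_pos: [0.5466, -0.1677, 0.0556]
orientation: [2.525, 1.868, 0.0]
force: [-0.7, 0.2, 1.7]
gripper_width: 0.0257
gripper_force: 60.5
```

>>> {"method": "arm_command", "body": {
  "commands": [
    [[0, 0, 0.015, 0, 0, 0, -1], [0, 0, 0, 0, 0, 0, -1]]
  ]
}}

```text
time_s: 16.1
ee_pos: [0.5466, -0.1677, 0.0555]
orientation: [2.525, 1.869, 0.0]
force: [-3.2, 0.6, 7.0]
gripper_width: 0.0256
gripper_force: 61.0
```

>>> {"method": "arm_command", "body": {
  "commands": [
    [[0, 0, 0.01, 0, 0, 0, -1], [0, 0, 0, 0, 0, 0, -1]]
  ]
}}

```text
time_s: 16.3
ee_pos: [0.5467, -0.1677, 0.0555]
orientation: [2.525, 1.869, 0.0]
force: [-4.1, 1.7, 9.5]
gripper_width: 0.0254
gripper_force: 61.2
```

Contact with the tray floor at z = 0.0555, as expected. I'll ease off, open, and retreat.

>>> {"method": "arm_command", "body": {
  "commands": [
    [[0, 0, -0.02, 0, 0, 0, -1], [0, 0, 0, 0, 0, 0, 1], [0, 0, 0, 0, 0, 0, 1], [0, 0, 0, 0, 0, 0, 1], [0, 0, 0, 0, 0, 0, 1]]
  ]
}}

```text
time_s: 16.8
ee_pos: [0.5463, -0.1676, 0.0547]
orientation: [-2.525, -1.869, 0.0]
force: [-0.3, 0.0, -0.1]
gripper_width: 0.0816
gripper_force: 0.0
```

>>> {"method": "arm_command", "body": {
  "commands": [
    [[0, 0, 0, 0, 0, 0, 1], [0, 0, 0, 0, 0, 0, 1], [0, 0, -0.2, 0, 0, 0, 1], [0, 0, -0.4, 0, 0, 0, 1], [0, 0, -0.6, 0, 0, 0, 1]]
  ]
}}

```text
time_s: 17.3
ee_pos: [0.5449, -0.167, 0.1142]
orientation: [-2.523, -1.867, 0.003]
force: [0.4, -0.2, 0.2]
gripper_width: 0.0855
gripper_force: 0.0
```

>>> {"method": "arm_command", "body": {
  "commands": [
    [[0, 0, -0.6, 0, 0, 0, 1], [0, 0, -0.6, 0, 0, 0, 1], [0, 0, -0.4, 0, 0, 0, 1], [0, 0, 0, 0, 0, 0, 1], [0, 0, 0, 0, 0, 0, 1]]
  ]
}}

```text
time_s: 17.8
ee_pos: [0.5466, -0.1676, 0.1955]
orientation: [2.524, 1.868, 0.001]
force: [-0.7, 0.2, -1.0]
gripper_width: 0.0852
gripper_force: 0.0
```

```bash
python3 -c "
from look import *
look('w9',.075)
b=arm.read_camera('side')[:,:,::-1]; a=cv2.imread('pics/w9.png')
cv2.imwrite('pics/t9.png',np.vstack([cv2.resize(a,(480,300)),cv2.resize(b[130:280,220:460],(480,300))]))
"
```

```text
17.8 [ 0.5466 -0.1676  0.1955] [[0.292, 0.956, 0.001], [0.956, -0.292, -0.0], [-0.0, 0.001, -1.0]] [-0.7  0.2 -1. ] 0.08522862682343298
red [186.5  43.3] 294 [ 0.4785 -0.0062  0.075 ] tool: [ 0.1345 -0.1124  0.1204]
red [319.3 197.5] 329 [ 0.5455 -0.1667  0.075 ] tool: [ 0.0006 -0.0014  0.1205]
```

View pics/t9.png

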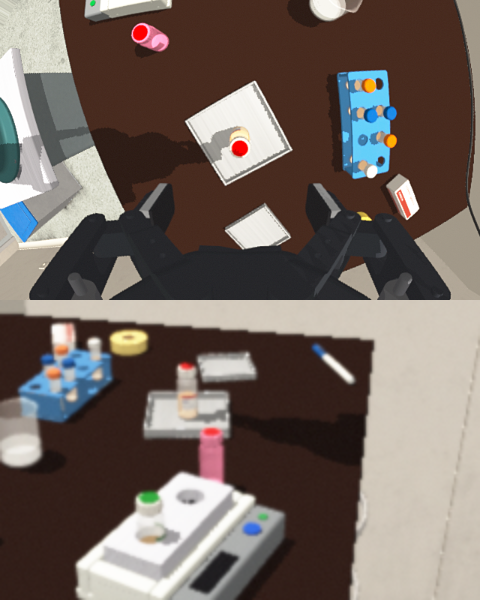

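The vial stands upright and released in the middle of the larger tray (top picture (239,145)). The block and green vial are in place, and the gripper is clear.

```bash
python3 -c "
from bench import arm
print(arm.close_job())"
```

```text
the job is handed in; nothing more can be done
None
```

The red-dot vial was twisted free and now stands upright and released in the larger steel tray; the block and green-dot vial stayed in place, and the job was handed in at about 18 s of the 51 s allowed (no verdict came back).

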